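Push the long sample sleeve up the ramp

TASK

Two capped soil-sample sleeves lie at the foot of a two-lane wooden ramp. With the fingertips only, push the longer sleeve slowly up its lane until it drops into the seat at the top, fully home against the stop; keep the fingers against it all the way up so that it never rolls freely on the slope, and do not lift or carry it. Leave the shorter sleeve and the things standing beside the ramp where they are.

Things in the scene. Friction and masses are not known exactly. Their poses are not given: they have to be found in the camera images.
- long_sleeve: Longer sleeve, to be pushed: lying cylinder 80 mm long, 48 mm in diameter, steel tube (46 mm) between black end caps (48 mm, 12 mm long), about 0.35 kg, rolls easily. Origin at its centre; own y is the cylinder's axis (x, z turn as it rolls). Starts across the left or right lane, its axis 15 mm uphill of the foot bar measured along the slope.
- short_sleeve: The shorter capped sleeve, to be left alone: the same steel tube with black caps and the same 48 mm diameter, but 56 mm long. It lies at the foot of the other lane. Origin at its centre, own y axis along the cylinder.
- ramp_rack: Two-lane wooden ramp, fixed. Origin on the bench under the middle of the slope's foot; x level, uphill along the lanes, y left, z up. 204 mm wide; lane centres y = +-46 mm. Surface rises at 8 degrees from x = 0, z = 10 mm to the crest x = 153, z = 32; then a seat sunk 5 mm, up to a rubber-faced stop at x = 197 (top z = 66, back x = 216). Bench before x = -10 mm is free.
- ramp_board: Sloping board of the ramp: origin at the middle of the slope's foot, on its surface; x uphill along the surface (155 mm long), y left, z square off it. A foot bar at x = -9 to 0 mm stands 5 mm above the surface; rails 8 mm wide stand 12 mm above it on both sides of each 84 mm lane. A sleeve on the slope has its axis at z = 24 mm.
- seat (a point): Point midway between the two lanes, at the x and height that a sleeve's axis has when it is home in its seat (173 mm along the rack's x, 49 mm above the bench; same for both lanes). A sleeve pushed over the crest rolls the last 19 mm down into the seat by itself and stays against the stop.
- vial: Glass vial with a white cap, 34 mm in diameter, 77 mm tall, standing on the bench near the left side of the ramp; bystander. Origin at the centre of its underside.
- open_tin: Open aluminium tin, 53 mm in diameter, 40 mm tall, on the bench near the right side of the ramp; bystander. Origin at the centre of its underside.
- brass_weight: Brass balance weight, 28 mm in diameter, 38 mm tall, on the bench near the left rear side of the ramp; bystander. Origin at the centre of its underside.
There are look-alikes about, which are no part of the job. What is shaped like the long_sleeve but orange or yellow is not meant.

How it is judged:
By the outcome, as a careful person would: the job done as asked, in the order asked, and still so for the second after the job is handed in, with the robot touching nothing.
It also fails if it takes over 42 s, if anything falls off the work surface, if the arm or the gripper's body presses on something with over 40 N, if the wrist force passes 120 N, or if a joint passes its speed limit or range.

ROBOT

A 6-joint arm with a two-finger parallel gripper is mounted at the origin on a cart in front of the work surface, level with it; the furniture and walls round the work are solid. World frame = base frame: x ahead of the robot, y to its left, z up, the work surface at z = 0. Lengths are in mm, angles in rad, forces in N, time in s.
With the tool pointing down it reaches from about 275 to 1000 mm from the base axis. Payload 8.4 kg.
Tool frame: the origin (TCP) lies between the finger pads; the fingertips stand r.finger_overhang ahead of it and the grasp point (between the pads) is the TCP (r.finger_overhang is the distance from the TCP to the fingertips, in mm); z points along the fingers, y is the line along which they close (so a half turn about z gives the same grasp; the last joint's range is limited). The gripper opens to 85 mm and grips with 20 to 120 N. Pads are 22 mm wide; open, the fingers measure 114 mm over their backs; the gripper's body (76 mm by 85 mm) begins 54 mm behind the grasp point. The pads swing forward as they close: fully open they stand 13 mm farther back than shut.
Start: joints at [1.216, 0.353, 1.633, -0, 1.155, -0.002], TCP at [215.953, 586.509, 250.281] pointing down, gripper open.
Joint ranges: [-2.63, 2.63], [-0.92, 2.1], [0.06, 2.66], [-1.3, 4.44], [0, 2.69], [-3.02, 3.02]. Speed limits (rad/s): [2.22, 2.22, 2.79, 3.14, 3.14, 3.14].

INTERFACE

Orientations are given as [roll, pitch, yaw] about the fixed x, y, z axes, in that order (R = Rz(yaw) Ry(pitch) Rx(roll)).
In Python, from rig import r, cams, sign_off gives the robot as it stands.
- The arm moves only by the shell command python3 -m crank 'ROWS' [FORCE]. ROWS is JSON, a list of rows, each a list of 7 numbers: the shift along the tool's x, y, z in m, then the turn, a rotation vector about the tool's x, y, z in rad, then the closure, from 0 (fully open) to 1 (shut). In form: [[dx, dy, dz, ax, ay, az, gripper], ...]. A call has 1 to 5 rows; each row is the pose to reach, as a shift and turn from the pose commanded when the call began, along the tool's axes at that moment; what a row does not reach only later rows make up. A row lasts 1/10 s, in which the tool goes at most 50 mm and 8.59 degrees, less where a joint would pass 70% of its speed; a pose out of reach is approached as far as the arm can. A call with a gripper value outside its range is refused whole. The fingers move at their own pace and stop on an object; FORCE is the grip in N (left out, the last holds). Time passes only in rows, so rows that repeat a pose let the fingers close. It gives the time, the measured TCP pose, the force, the opening and the grip force at its end, in the units of the state.
- r.sense(): the state, without advancing time (a new reading comes with each control period).
- cams.grab_frame(name): name is "scene" or "side" or "wrist"; returns a dict with "image" (384x512x3 uint8, red, green, blue), "fx", "fy", "cx", "cy" (pixels), "position" and "orientation" of the camera in the world. Camera axes: x right, y down, z forward; pixel columns grow to the right and rows downward; lengths in mm; the calibration is good to about 2 mm. A picture is of the moment at which its call begins. There is no depth.
- sign_off(): hands the job in; it is judged then, once.
The state is a dict: "clock": time; "qpos": joint angles; "qvel": joint speeds; "joint_efforts": joint torques, N m; "eef_pos": TCP position; "tcp_rot": TCP orientation; "contact_force": force on the tool from outside, world axes, zero at the start; "wrist_torque": the same for the moment, N m; "opening": opening from 0.0 (shut) to 1.0 (fully open); "grasp_force": force on a finger pad.
Only numpy, scipy, OpenCV 4.12 (cv2) and the standard library are available. Lean on these libraries where they do the work, as an engineer would, in place of code of your own. Each camera call takes 0.05 s, during which the arm holds its last target. There are 200 camera calls.

## Working session

There is one attempt and no reset: what is moved stays moved. The work goes in short steps, Python scripts to look and compute and a shell command to move; the robot and the scene stay as the last step left them, time stands still between calls to the robot, and variables do not carry over. Pictures are saved under pics/ and viewed, at most 10 in all, crops included, and the job is handed in when it is done.

```bash
ls; mkdir -p pics; python3 - <<'E'
from rig import r,cams
import cv2,json,pickle
print(r.finger_overhang, r.sense())
d={}
for n in("scene","side"):
    f=cams.grab_frame(n); d[n]=f
    cv2.imwrite(f"pics/{n}0.png",f["image"][:,:,::-1])
    print(n,{k:v for k,v in f.items() if k!="image"})
pickle.dump(d,open("f0.pkl","wb"))
E
```

```text
pics
19.0 {'clock': 0.0, 'qpos': array([ 1.21560619e+00,  3.53627110e-01,  1.63418044e+00, -1.51028478e-05,
        1.15519827e+00, -2.39793060e-03]), 'qvel': array([ 2.33608833e-05,  3.93369245e-05,  1.56315332e-03,  1.33022883e-03,
       -1.69621662e-03, -1.65485505e-03]), 'joint_efforts': array([ 2.00885210e-03, -6.05253267e+01, -3.42074203e+01,  7.54795565e-05,
        9.28479829e-03,  7.20479829e-05]), 'eef_pos': array([215.78739732, 586.06077546, 249.55499443]), 'tcp_rot': array([-3.14017947e+00,  1.04198967e-05,  2.78880656e+00]), 'contact_force': array([-0.35933216,  0.90370981, -0.02648307]), 'wrist_torque': array([ 0.02200961, -0.04773433, -0.00621453]), 'grasp_force': 0.0, 'opening': 0.9999536316855959}
scene {'fx': 418.11208305449094, 'fy': 418.11208305449094, 'cx': 253.25999569277326, 'cy': 192.15426355660512, 'position': array([ -75.65763059, -396.55320465,  546.83994174]), 'orientation': array([-2.1524884 ,  0.00483188, -0.92286415])}
side {'fx': 349.1250434792117, 'fy': 349.1250434792117, 'cx': 249.94651524190195, 'cy': 191.9585375086866, 'position': array([349.12930319, 757.5733609 , 543.48926192]), 'orientation': array([-2.16468876,  0.00386756, -2.92762164])}
```

View pics/scene0.png

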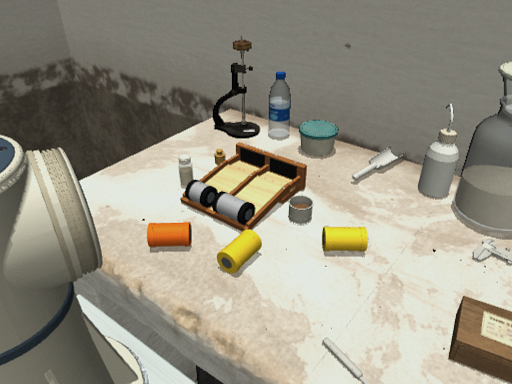

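View pics/side0.png

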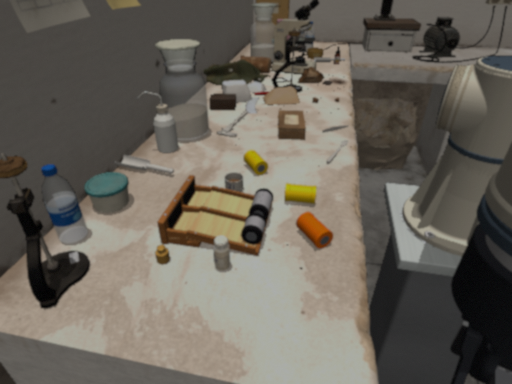

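The ramp is at about (245,185) in scene and (215,215) in side. The sleeves are at its foot, at about (235,207) and (201,192) in scene, and the right-hand one looks longer. I'll enlarge both views to pick out the corners.

```bash
python3 - <<'E'
import cv2
a=cv2.imread("pics/scene0.png")[130:240,170:320]; b=cv2.imread("pics/side0.png")[165:275,145:295]
cv2.imwrite("pics/c1.png",cv2.resize(a,None,fx=5,fy=5,interpolation=cv2.INTER_CUBIC))
cv2.imwrite("pics/c2.png",cv2.resize(b,None,fx=5,fy=5,interpolation=cv2.INTER_CUBIC))
E
```

```text
(no output)
```

View pics/c1.png

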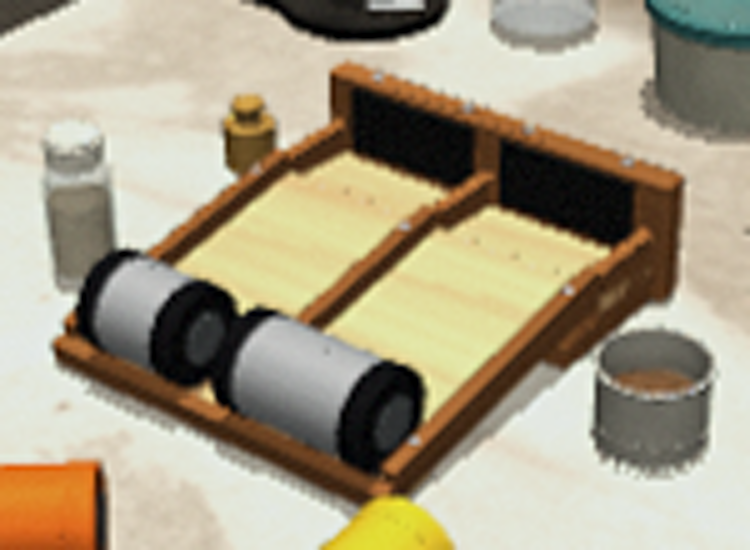

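View pics/c2.png

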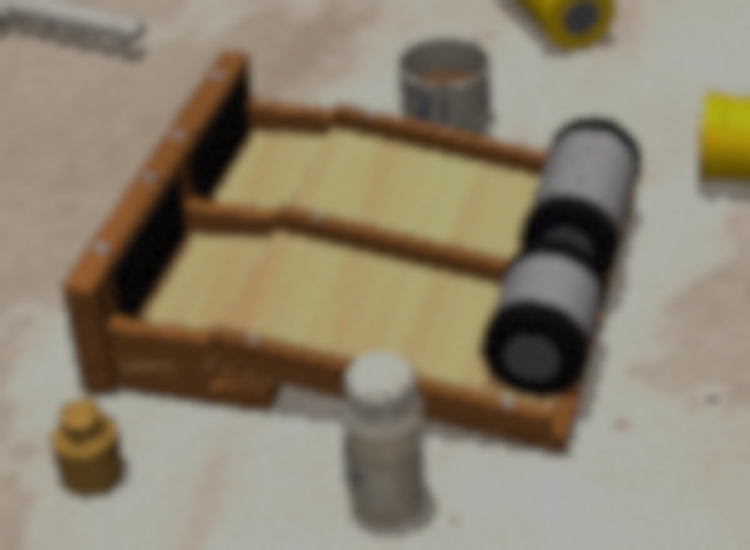

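The long sleeve is in the right lane, at crop (320,385) in scene and (585,180) in side. The short one is in the left lane. Next I'll fit the rack pose from its corners in both views.

```bash
cat > h.py <<'E'
import numpy as np,pickle
from scipy.spatial.transform import Rotation as R
def proj(f,P):
    c=(np.asarray(P,float)-f["position"])@R.from_euler("xyz",f["orientation"]).as_matrix()
    return np.c_[f["fx"]*c[:,0]/c[:,2]+f["cx"],f["fy"]*c[:,1]/c[:,2]+f["cy"]]
def rack(p,P): return R.from_euler("z",p[2]).apply(np.asarray(P,float))+[p[0],p[1],0]
E
python3 - <<'E'
from h import *
from scipy.optimize import least_squares
d=pickle.load(open("f0.pkl","rb"))
S=[((340,64),(216,102,66)),((683,180),(216,-102,66)),((57,342),(-9.6,102,13.7)),((385,487),(-9.6,-102,13.7)),((390,408),(11.5,-86,35.9)),((208,332),(11.5,18,35.9))]
D=[((68,285),(216,102,66)),((235,52),(216,-102,66)),((565,448),(-10,102,0)),((530,355),(11.5,74,35.9))]
def pts(L,o): return (np.array([a for a,_ in L])+.5)/5-.5+o,np.array([b for _,b in L],float)
su,sp=pts(S,(170,130)); du,dp=pts(D,(145,165))
def res(p,w=3):
    a=(proj(d["scene"],rack(p,sp))-su); b=proj(d["side"],rack(p,dp))-du
    return np.r_[a.ravel() if w&1 else [],b.ravel() if w&2 else []]
for w in(1,2,3):
    best=min((least_squares(res,[400,200,y],args=(w,),loss="soft_l1") for y in np.arange(-3,3,.5)),key=lambda s:s.cost)
    print(w,best.x,best.cost);
print(res(best.x).reshape(-1,2).round(1))
p=best.x; np.save("rack.npy",p)
print("long",rack(p,[[11.5,-46,35.9]]),"seat",rack(p,[[173,-46,49]]))
E
```

```text
1 [462.43962189 122.97096183   6.28665387] 10.487940133221088
2 [ 4.59102504e+02  1.15857797e+02 -9.69120302e-03] 5.944979397700271
3 [ 4.58873331e+02  1.19729386e+02 -4.74778511e-03] 19.014687279748728
[[ 1.4 -1.5]
 [ 1.  -1.1]
 [-3.6 -1.1]
 [ 1.1  3.6]
 [ 0.2  2.9]
 [-0.9  1.1]
 [-1.5 -0.2]
 [-1.6 -1. ]
 [ 0.6  5. ]
 [ 0.7  1.2]]
long [[470.15480387  73.67530479  35.9       ]] seat [[631.65298365  72.90854037  49.        ]]
```

```bash
cat > ov.py <<'E'
from h import *
import cv2
def overlay(p,f,x0,y0,out):
    c8,s8=np.cos(np.radians(8)),np.sin(np.radians(8))
    b=lambda x,y,z:(x*c8-z*s8,y,10+x*s8+z*c8)
    L=[]
    for y in(102,-102):
        L+= [[b(0,y,12),b(155,y,12)],[(216,y,0),(216,y,66)],[(197,y,66),(216,y,66)],[b(-9,y,5),b(0,y,5)]]
    for y in (88,4,-4,-88): L+=[[b(0,y,0),b(155,y,0)]]
    for x in(197,216): L+=[[(x,102,66),(x,-102,66)]]
    L+=[[b(x,102,5),b(x,-102,5)] for x in(-9,0)]+[[b(155,88,0),b(155,-88,0)]]
    for y0_,h in((46,28),(-46,40)):
        for e in(-h,h):
            a=np.linspace(0,6.283,25); q=[(11.5+24*np.cos(t),y0_+e,35.9+24*np.sin(t)) for t in a]
            L+=[[q[i],q[i+1]] for i in range(24)]
    im=cv2.resize(f["image"][y0:y0+110,x0:x0+150,::-1],None,fx=5,fy=5,interpolation=cv2.INTER_CUBIC)
    for l in L:
        u=((proj(f,rack(p,l))-[x0,y0]+.5)*5-.5).round().astype(int)
        cv2.line(im,tuple(map(int,u[0])),tuple(map(int,u[1])),(255,0,255),1)
    cv2.imwrite(out,im); return im
E
python3 - <<'E'
from ov import *
d=pickle.load(open("f0.pkl","rb"));p=np.load("rack.npy")
a=overlay(p,d["scene"],170,130,"pics/o1.png");b=overlay(p,d["side"],145,165,"pics/o2.png")
cv2.imwrite("pics/o.png",np.vstack([cv2.resize(x,(409*1,300)) for x in(a,b)]) if 0 else cv2.resize(np.hstack([a[:,:],b]),(800,293)))
E
```

```text
(no output)
```

View pics/o1.png

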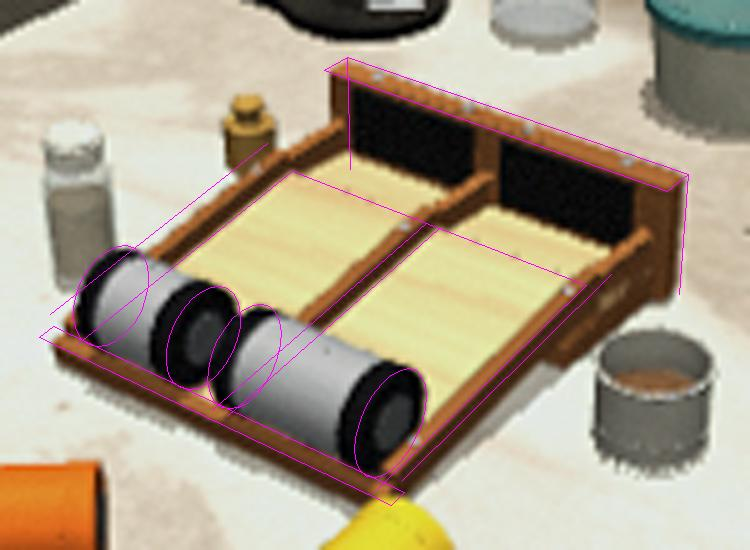

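```bash
python3 - <<'E'
from ov import *
from scipy.optimize import least_squares
d=pickle.load(open("f0.pkl","rb"))
S=[((340,64),(216,102,66)),((683,180),(216,-102,66)),((57,340),(-9.6,96,13.7)),((385,487),(-9.6,-96,13.7)),((390,408),(11.5,-86,35.9)),((208,332),(11.5,18,35.9))]
D=[((68,285),(216,102,66)),((235,52),(216,-102,66)),((565,448),(-10,96,0)),((530,355),(11.5,74,35.9))]
def pts(L,o): return (np.array([a for a,_ in L])+.5)/5-.5+o,np.array([b for _,b in L],float)
su,sp=pts(S,(170,130)); du,dp=pts(D,(145,165))
def res(q,w=3):
    p=q[:3]
    a=(proj(d["scene"],rack(p,sp))-su); b=proj(d["side"],rack(p,dp))-du
    return np.r_[a.ravel() if w&1 else [],b.ravel() if w&2 else []]
for w in(1,2,3):
    best=least_squares(res,[460,120,0.],args=(w,),loss="soft_l1")
    print(w,best.x,best.cost)
p=best.x; print(res(p).reshape(-1,2).round(1)); np.save("rack.npy",p)
a=overlay(p,d["scene"],170,130,"pics/o1.png");b=overlay(p,d["side"],145,165,"pics/o2.png")
cv2.imwrite("pics/o.png",cv2.resize(np.vstack([a,b]),(410,600)))
E
```

```text
1 [4.63145929e+02 1.21728920e+02 1.22559400e-02] 6.0494369359031746
2 [ 4.59278170e+02  1.16267272e+02 -1.21981767e-02] 4.500473686796387
3 [4.60284995e+02 1.19160446e+02 1.70361312e-03] 13.636615784775989
[[ 1.4 -1.7]
 [ 1.2 -1.6]
 [-1.3  0.2]
 [-0.3  2.2]
 [ 1.   2.6]
 [-0.3  0.9]
 [-2.  -0. ]
 [-2.4 -0.9]
 [ 0.9  2.8]
 [ 0.3  1. ]]
```

View pics/o.png

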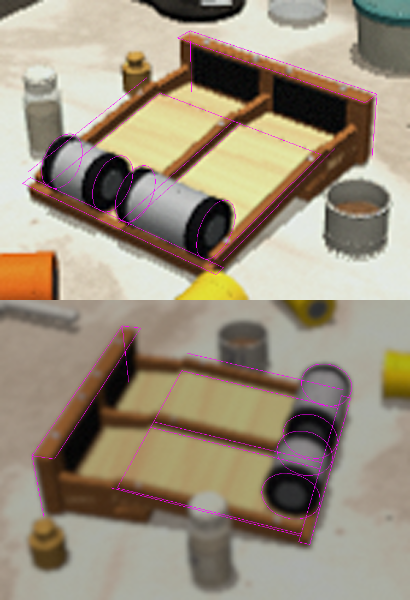

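Rack at about (460,119), yaw near 0, with the long sleeve near (472,73,36). The pixel fit leaves 3–5 mm of uncertainty, so I'll approach and refine from close up. The plan is tool y along world y, fingers about 24 mm apart pushing on the tube with vertical fingers, tips about 12 mm above the surface.

```bash
cat > to.py <<'E'
import sys,numpy as np
from rig import r
from scipy.spatial.transform import Rotation as R
s=r.sense(); M=R.from_euler("xyz",s["tcp_rot"])
x,y,z,yaw=map(float,sys.argv[1:])
T=R.from_euler("xyz",[np.pi,0,yaw])
print("t",s["clock"],"pos",s["eef_pos"].round(1),"rot",s["tcp_rot"].round(4),"shift",M.inv().apply(np.array([x,y,z])-s["eef_pos"]).round(1),"turn",(M.inv()*T).as_rotvec().round(4),"F",s["contact_force"].round(1),"open",round(float(s["opening"]),3))
E
python3 to.py 405 73 140 3.1416
```

```text
t 0.1 pos [215.8 586.1 249.6] rot [-3.1403  0.      2.7888] shift [-354.8 -416.   110.2] turn [-1.300e-03 -2.000e-04 -3.528e-01] F [ 0.3  0.4 -0.2] open 1.004
```

```bash
python3 -m crank '[[-0.03,-0.035,0,0,0,-0.03,0.72],[-0.06,-0.07,0,0,0,-0.06,0.72],[-0.09,-0.105,0,0,0,-0.09,0.72],[-0.12,-0.14,0.01,0,0,-0.12,0.72],[-0.15,-0.175,0.02,0,0,-0.15,0.72]]'
python3 to.py 405 73 140 3.1416
```

```text
clock: 0.6
eef_pos: [296.5, 368.8, 230.1]
tcp_rot: [3.141, 0.0, 2.941]
contact_force: [0.1, -0.2, 0.3]
opening: 0.281
grasp_force: 0.0
t 0.6 pos [296.5 368.8 230.1] rot [3.1413e+00 3.0000e-04 2.9405e+00] shift [-165.4 -268.2   90. ] turn [ 0.0003  0.0003 -0.2011] F [ 0.1 -0.2  0.3] open 0.281
```

```bash
python3 -m crank '[[-0.025,-0.04,0.013,0,0,-0.03,0.72],[-0.05,-0.08,0.026,0,0,-0.06,0.72],[-0.075,-0.12,0.04,0,0,-0.09,0.72],[-0.1,-0.16,0.054,0,0,-0.12,0.72],[-0.123,-0.2,0.067,0,0,-0.15,0.72]]'
python3 to.py 405 73 140 3.1416
```

```text
clock: 1.1
eef_pos: [376.7, 148.0, 162.8]
tcp_rot: [3.141, 0.0, 3.09]
contact_force: [1.6, 0.9, -0.3]
opening: 0.277
grasp_force: 0.0
t 1.1 pos [376.7 148.  162.8] rot [3.1415e+00 3.0000e-04 3.0903e+00] shift [-32.1 -73.4  22.8] turn [ 0.0001  0.0003 -0.0513] F [ 1.6  0.9 -0.3] open 0.277
```

```bash
python3 -m crank '[[-0.01,-0.025,0.007,0,0,-0.02,0.72],[-0.02,-0.05,0.014,0,0,-0.035,0.72],[-0.032,-0.073,0.023,0,0,-0.051,0.72],[-0.032,-0.073,0.023,0,0,-0.051,0.72]]'
python3 - <<'E'
from h import *
from rig import r,cams
import cv2
f=cams.grab_frame("wrist"); pickle.dump(f,open("w1.pkl","wb"))
cv2.imwrite("pics/w1.png",f["image"][:,:,::-1]); print(f["position"],f["orientation"],r.sense()["eef_pos"])
p=np.load("rack.npy")
c=rack(p,[[11.5,-86,59.9],[11.5,-6,59.9],[11.5,18,59.9],[11.5,74,59.9],[216,-102,66],[216,102,66],[-9.6,-96,13.7],[-9.6,96,13.7]])
print(proj(f,c).round())
E
```

```text
clock: 1.5
eef_pos: [404.8, 73.1, 139.4]
tcp_rot: [-3.141, -0.001, 3.138]
contact_force: [-1.0, 0.3, -0.1]
opening: 0.278
grasp_force: 0.0
[334.55423528  73.645731   263.68742934] [2.86219682e+00 2.52864013e-04 1.56630623e+00] [404.41122252  74.14557507 139.77028127]
[[203. 300.]
 [318. 300.]
 [352. 300.]
 [433. 299.]
 [196. 515.]
 [437. 514.]
 [199. 244.]
 [435. 243.]]
```

View pics/w1.png

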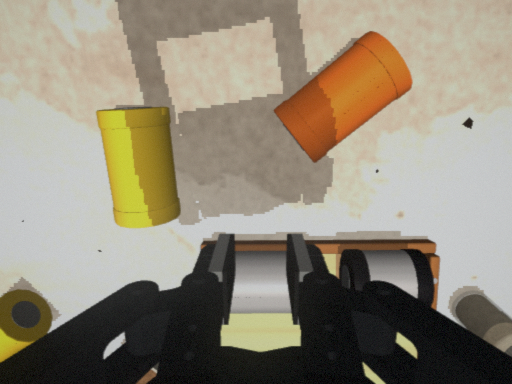

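The wrist view confirms the fit: foot bar edge at row ~240 (predicted 243), ends at cols 202 and 436 (predicted 199 and 435). The fingers at cols 232 and 290 straddle the long sleeve's middle (~260). I'll descend before the foot, then creep in to contact.

```bash
python3 -m crank '[[0,0,0.025,0,0,0,0.72],[0,0,0.05,0,0,0,0.72],[0,0,0.075,0,0,0,0.72],[0,0,0.096,0,0,0,0.72],[0,0,0.096,0,0,0,0.72]]'
python3 -m crank '[[-0.004,0,0,0,0,0,0.72],[-0.008,0,0,0,0,0,0.72],[-0.012,0,0,0,0,0,0.72],[-0.016,0,0,0,0,0,0.72],[-0.018,0,0,0,0,0,0.72]]'
python3 to.py 435 73 43 3.1416
python3 - <<'E'
from rig import cams
import cv2,numpy as np
a=cams.grab_frame("side")["image"][150:270,180:340,::-1];b=cams.grab_frame("scene")["image"][120:240,150:310,::-1]
cv2.imwrite("pics/s2.png",np.hstack([cv2.resize(x,(400,300),interpolation=2) for x in(a,b)]))
E
```

```text
clock: 2.05
eef_pos: [402.7, 75.7, 42.6]
tcp_rot: [-3.141, -0.004, 3.14]
contact_force: [-0.3, 0.4, 0.9]
opening: 0.283
grasp_force: 0.0
clock: 2.55
eef_pos: [423.6, 75.2, 44.9]
tcp_rot: [3.141, 0.001, 3.14]
contact_force: [0.3, 0.2, -0.5]
opening: 0.276
grasp_force: 0.0
t 2.55 pos [423.6  75.2  44.9] rot [3.1413e+00 1.4000e-03 3.1396e+00] shift [-11.4  -2.2   1.9] turn [ 0.0002  0.0014 -0.002 ] F [ 0.3  0.2 -0.5] open 0.276
```

View pics/s2.png

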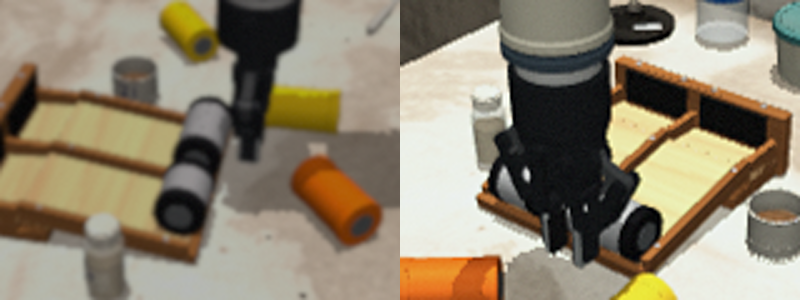

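The fingertips stand just in front of the foot bar with a small gap to the sleeve. Now I creep to contact.

```bash
python3 -m crank '[[-0.002,-0.001,0,0,0,0,0.72],[-0.004,-0.002,0,0,0,0,0.72],[-0.006,-0.002,0,0,0,0,0.72],[-0.008,-0.002,0,0,0,0,0.72],[-0.010,-0.002,0,0,0,0,0.72]]'
python3 -m crank '[[-0.001,0,0,0,0,0,0.72],[-0.002,0,0,0,0,0,0.72],[-0.003,0,0,0,0,0,0.72],[-0.004,0,0,0,0,0,0.72],[-0.005,0,0,0,0,0,0.72]]'
python3 to.py 435 73 43 3.1416
```

```text
clock: 3.15
eef_pos: [432.7, 73.1, 44.3]
tcp_rot: [-3.142, -0.0, 3.14]
contact_force: [0.5, -0.2, 0.6]
opening: 0.281
grasp_force: 0.0
clock: 3.65
eef_pos: [437.1, 73.1, 44.2]
tcp_rot: [-3.141, -0.001, 3.14]
contact_force: [-3.0, 1.0, 2.6]
opening: 0.282
grasp_force: 1.7
t 3.65 pos [437.1  73.1  44.2] rot [-3.1415e+00 -1.0000e-03  3.1398e+00] shift [ 2.1 -0.1  1.2] turn [-0.0001 -0.001  -0.0018] F [-3.   1.   2.6] open 0.282
```

Contact at x≈437 with 3 N. Pushing slowly up the slope at 20 mm/s.

```bash
python3 -m crank '[[-0.002,0,-0.0003,0,0,0,0.72],[-0.004,0,-0.0006,0,0,0,0.72],[-0.006,0,-0.0008,0,0,0,0.72],[-0.008,0,-0.0011,0,0,0,0.72],[-0.010,0,-0.0014,0,0,0,0.72]]'
python3 -m crank '[[-0.002,0,-0.0003,0,0,0,0.72],[-0.004,0,-0.0006,0,0,0,0.72],[-0.006,0,-0.0008,0,0,0,0.72],[-0.008,0,-0.0011,0,0,0,0.72],[-0.010,0,-0.0014,0,0,0,0.72]]'
python3 - <<'E'
from rig import cams
import cv2,numpy as np
a=cams.grab_frame("side")["image"][150:270,180:340,::-1];b=cams.grab_frame("scene")["image"][120:240,150:310,::-1]
cv2.imwrite("pics/s3.png",np.hstack([cv2.resize(x,(400,300),interpolation=2) for x in(a,b)]))
E
```

```text
clock: 4.15
eef_pos: [445.5, 72.9, 45.4]
tcp_rot: [-3.141, -0.004, 3.14]
contact_force: [-6.7, 0.4, 5.5]
opening: 0.279
grasp_force: 3.4
clock: 4.65
eef_pos: [455.5, 72.9, 46.8]
tcp_rot: [-3.141, -0.004, 3.14]
contact_force: [-6.7, 0.9, 4.8]
opening: 0.28
grasp_force: 3.4
```

View pics/s3.png

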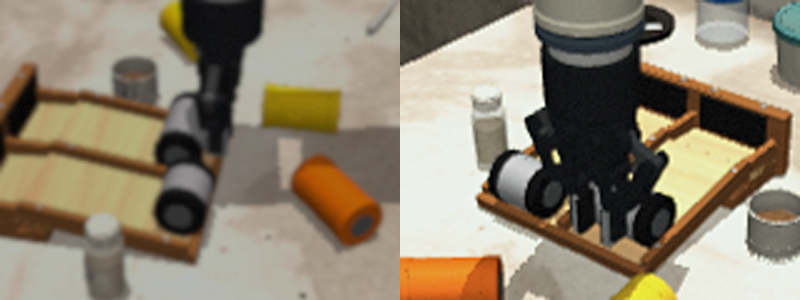

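The sleeve rolls up squarely, still against the fingers. Continuing.

```bash
python3 -m crank '[[-0.002,0,-0.0003,0,0,0,0.72],[-0.004,0,-0.0006,0,0,0,0.72],[-0.006,0,-0.0008,0,0,0,0.72],[-0.008,0,-0.0011,0,0,0,0.72],[-0.010,0,-0.0014,0,0,0,0.72]]'
python3 -m crank '[[-0.002,0,-0.0003,0,0,0,0.72],[-0.004,0,-0.0006,0,0,0,0.72],[-0.006,0,-0.0008,0,0,0,0.72],[-0.008,0,-0.0011,0,0,0,0.72],[-0.010,0,-0.0014,0,0,0,0.72]]'
python3 -m crank '[[-0.002,0,-0.0003,0,0,0,0.72],[-0.004,0,-0.0006,0,0,0,0.72],[-0.006,0,-0.0008,0,0,0,0.72],[-0.008,0,-0.0011,0,0,0,0.72],[-0.010,0,-0.0014,0,0,0,0.72]]'
python3 -m crank '[[-0.002,0,-0.0003,0,0,0,0.72],[-0.004,0,-0.0006,0,0,0,0.72],[-0.006,0,-0.0008,0,0,0,0.72],[-0.008,0,-0.0011,0,0,0,0.72],[-0.010,0,-0.0014,0,0,0,0.72]]'
```

```text
clock: 5.25
eef_pos: [465.5, 72.9, 48.2]
tcp_rot: [-3.141, -0.004, 3.14]
contact_force: [-6.1, 0.6, 5.8]
opening: 0.282
grasp_force: 3.4
clock: 5.75
eef_pos: [475.5, 72.9, 49.6]
tcp_rot: [-3.141, -0.004, 3.14]
contact_force: [-7.3, 1.3, 5.2]
opening: 0.278
grasp_force: 3.4
clock: 6.25
eef_pos: [485.5, 72.9, 50.9]
tcp_rot: [-3.141, -0.004, 3.14]
contact_force: [-5.8, 0.6, 5.3]
opening: 0.28
grasp_force: 3.4
clock: 6.75
eef_pos: [495.5, 72.9, 52.3]
tcp_rot: [-3.141, -0.004, 3.14]
contact_force: [-7.4, 0.6, 5.1]
opening: 0.281
grasp_force: 3.4
```

```bash
python3 to.py 560 73 60 3.1416
```

```text
t 6.75 pos [495.5  72.9  52.3] rot [-3.1412 -0.0043  3.1398] shift [-64.5   0.2  -7.9] turn [-0.0004 -0.0043 -0.0018] F [-7.4  0.6  5.1] open 0.281
```

```bash
python3 -m crank '[[-0.002,0,-0.0003,0,0,0,0.72],[-0.004,0,-0.0006,0,0,0,0.72],[-0.006,0,-0.0008,0,0,0,0.72],[-0.008,0,-0.0011,0,0,0,0.72],[-0.010,0,-0.0014,0,0,0,0.72]]'
python3 -m crank '[[-0.002,0,-0.0003,0,0,0,0.72],[-0.004,0,-0.0006,0,0,0,0.72],[-0.006,0,-0.0008,0,0,0,0.72],[-0.008,0,-0.0011,0,0,0,0.72],[-0.010,0,-0.0014,0,0,0,0.72]]'
python3 -m crank '[[-0.002,0,-0.0003,0,0,0,0.72],[-0.004,0,-0.0006,0,0,0,0.72],[-0.006,0,-0.0008,0,0,0,0.72],[-0.008,0,-0.0011,0,0,0,0.72],[-0.010,0,-0.0014,0,0,0,0.72]]'
python3 -m crank '[[-0.002,0,-0.0003,0,0,0,0.72],[-0.004,0,-0.0006,0,0,0,0.72],[-0.006,0,-0.0008,0,0,0,0.72],[-0.008,0,-0.0011,0,0,0,0.72],[-0.010,0,-0.0014,0,0,0,0.72]]'
python3 -m crank '[[-0.002,0,-0.0003,0,0,0,0.72],[-0.004,0,-0.0006,0,0,0,0.72],[-0.006,0,-0.0008,0,0,0,0.72],[-0.008,0,-0.0011,0,0,0,0.72],[-0.010,0,-0.0014,0,0,0,0.72]]'
python3 -m crank '[[-0.002,0,-0.0003,0,0,0,0.72],[-0.004,0,-0.0006,0,0,0,0.72],[-0.006,0,-0.0008,0,0,0,0.72],[-0.008,0,-0.0011,0,0,0,0.72],[-0.010,0,-0.0014,0,0,0,0.72]]'
```

```text
clock: 7.25
eef_pos: [505.5, 72.9, 53.7]
tcp_rot: [-3.141, -0.004, 3.14]
contact_force: [-6.9, 0.6, 3.7]
opening: 0.28
grasp_force: 3.4
clock: 7.75
eef_pos: [515.5, 72.9, 55.1]
tcp_rot: [-3.141, -0.004, 3.14]
contact_force: [-6.5, 0.5, 6.2]
opening: 0.281
grasp_force: 3.4
clock: 8.25
eef_pos: [525.6, 72.9, 56.6]
tcp_rot: [-3.141, -0.004, 3.14]
contact_force: [-7.4, 0.2, 5.9]
opening: 0.28
grasp_force: 3.4
clock: 8.75
eef_pos: [535.6, 72.9, 58.0]
tcp_rot: [-3.141, -0.004, 3.14]
contact_force: [-5.7, 0.2, 4.5]
opening: 0.28
grasp_force: 3.4
clock: 9.25
eef_pos: [545.6, 72.9, 59.4]
tcp_rot: [-3.141, -0.004, 3.14]
contact_force: [-6.6, 0.6, 5.8]
opening: 0.278
grasp_force: 3.4
clock: 9.75
eef_pos: [555.6, 72.9, 60.7]
tcp_rot: [-3.141, -0.004, 3.14]
contact_force: [-6.7, 1.1, 5.9]
opening: 0.28
grasp_force: 3.4
```

```bash
python3 -m crank '[[-0.002,0,-0.0003,0,0,0,0.72],[-0.004,0,-0.0006,0,0,0,0.72],[-0.006,0,-0.0008,0,0,0,0.72],[-0.008,0,-0.0011,0,0,0,0.72],[-0.010,0,-0.0014,0,0,0,0.72]]'
python3 -m crank '[[-0.0015,0,-0.0002,0,0,0,0.72],[-0.003,0,-0.0004,0,0,0,0.72],[-0.0045,0,-0.0006,0,0,0,0.72],[-0.006,0,-0.0008,0,0,0,0.72],[-0.0075,0,-0.001,0,0,0,0.72]]'
python3 -m crank '[[-0.001,0,-0.0001,0,0,0,0.72],[-0.002,0,-0.0002,0,0,0,0.72],[-0.003,0,-0.0003,0,0,0,0.72],[-0.004,0,-0.0004,0,0,0,0.72],[-0.005,0,-0.0005,0,0,0,0.72]]'
```

```text
clock: 10.25
eef_pos: [565.6, 72.8, 62.1]
tcp_rot: [-3.141, -0.004, 3.14]
contact_force: [-6.1, -0.1, 5.3]
opening: 0.277
grasp_force: 3.4
clock: 10.75
eef_pos: [573.2, 72.8, 63.2]
tcp_rot: [-3.141, -0.004, 3.14]
contact_force: [-6.9, -0.3, 5.3]
opening: 0.282
grasp_force: 3.4
clock: 11.25
eef_pos: [574.7, 72.8, 63.4]
tcp_rot: [-3.141, -0.011, 3.14]
contact_force: [-21.7, 2.2, 18.0]
opening: 0.28
grasp_force: 10.5
```

Resistance rose to about 22 N near the crest, so I'll look before pushing more.

```bash
python3 - <<'E'
from rig import cams,r
import cv2,numpy as np
a=cams.grab_frame("side")["image"][150:260,150:300,::-1];b=cams.grab_frame("scene")["image"][120:230,180:330,::-1]
cv2.imwrite("pics/s4.png",np.hstack([cv2.resize(x,(400,293),interpolation=2) for x in(a,b)]))
s=r.sense();print(s["contact_force"],s["eef_pos"],s["wrist_torque"])
E
```

```text
[-2.75369393  0.33779808  1.68797349] [576.81195401  72.81320688  63.49728687] [0.05497821 0.34120961 0.00048341]
```

View pics/s4.png

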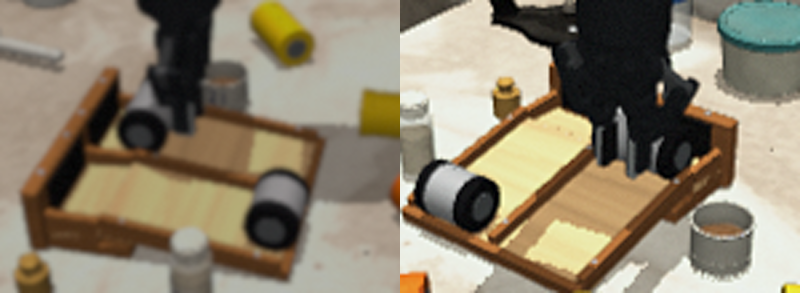

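The force has fallen to 3 N and the sleeve is at the crest, square and touching the fingers. That was my tenth picture, so from here I check with forces and image numbers.

```bash
python3 -m crank '[[-0.001,0,-0.0001,0,0,0,0.72],[-0.002,0,-0.0002,0,0,0,0.72],[-0.003,0,-0.0003,0,0,0,0.72]]'; python3 -m crank '[[-0.001,0,0,0,0,0,0.72],[-0.002,0,0,0,0,0,0.72],[-0.003,0,0,0,0,0,0.72]]'
```

```text
clock: 11.65
eef_pos: [583.6, 72.9, 64.3]
tcp_rot: [3.142, 0.001, 3.14]
contact_force: [0.0, 0.0, 0.0]
opening: 0.285
grasp_force: 0.0
clock: 11.95
eef_pos: [586.2, 72.9, 64.2]
tcp_rot: [-3.142, 0.0, 3.14]
contact_force: [1.0, 0.1, 0.4]
opening: 0.276
grasp_force: 0.0
```

The sleeve went over the crest. Now I follow gently and check that it's home against the stop.

```bash
python3 -m crank '[[-0.002,0,0.001,0,0,0,0.72],[-0.004,0,0.002,0,0,0,0.72],[-0.006,0,0.002,0,0,0,0.72],[-0.008,0,0.002,0,0,0,0.72],[-0.009,0,0.002,0,0,0,0.72]]'; python3 -m crank '[[-0.001,0,0,0,0,0,0.72],[-0.002,0,0,0,0,0,0.72],[-0.003,0,0,0,0,0,0.72]]'
```

```text
clock: 12.45
eef_pos: [595.3, 72.8, 62.3]
tcp_rot: [3.142, 0.0, 3.14]
contact_force: [0.5, -1.2, -0.8]
opening: 0.28
grasp_force: 0.0
clock: 12.75
eef_pos: [598.1, 72.8, 62.3]
tcp_rot: [-3.142, -0.0, 3.14]
contact_force: [-0.6, -0.2, -0.1]
opening: 0.275
grasp_force: 0.0
```

```bash
python3 -m crank '[[-0.0007,0,0,0,0,0,0.72],[-0.0014,0,0,0,0,0,0.72],[-0.002,0,0,0,0,0,0.72]]';  python3 -m crank '[[-0.0005,0,0,0,0,0,0.72],[-0.001,0,0,0,0,0,0.72],[-0.0015,0,0,0,0,0,0.72]]'
```

```text
clock: 13.05
eef_pos: [599.0, 72.8, 62.1]
tcp_rot: [-3.142, -0.002, 3.14]
contact_force: [-5.7, -0.1, 4.5]
opening: 0.276
grasp_force: 3.1
clock: 13.35
eef_pos: [599.1, 72.8, 62.0]
tcp_rot: [-3.141, -0.005, 3.14]
contact_force: [-11.2, 0.7, 8.6]
opening: 0.28
grasp_force: 5.5
```

It meets firm resistance at x≈599 (expected home contact 598), so the sleeve is seated. Backing straight off and then rising.

```bash
python3 -m crank '[[0.003,0,0,0,0,0,0.72],[0.008,0,0,0,0,0,0.72],[0.016,0,-0.002,0,0,0,0.72],[0.026,0,-0.005,0,0,0,0.72],[0.036,0,-0.010,0,0,0,0.72]]'; python3 -m crank '[[0.01,0,-0.02,0,0,0,0.72],[0.02,0,-0.05,0,0,0,0.72],[0.03,0,-0.09,0,0,0,0.72],[0.05,0,-0.13,0,0,0,0.72],[0.08,0,-0.15,0,0,0,0.72]]'; python3 -m crank '[[0.03,0,0,0,0,0,0.72],[0.07,0,0,0,0,0,0.72],[0.11,0,0,0,0,0,0.72],[0.15,0,0,0,0,0,0.72],[0.15,0,0,0,0,0,0.72]]'
python3 - <<'E'
from h import *
from rig import cams,r
import cv2
d=pickle.load(open("f0.pkl","rb")); p=np.load("rack.npy")
for n in("scene","side"):
    f=cams.grab_frame(n); im=f["image"]; cv2.imwrite(f"pics/{n}9.png",im[:,:,::-1])
    D=np.abs(im.astype(int)-d[n]["image"]).max(2)
    for nm,q in dict(short=(11.5,46,35.9),home=(173,-46,49),crest=(153,-46,57),start=(11.5,-46,35.9)).items():
        # tube's predicted silhouette: light grey pixels between caps
        h=28 if nm=="short" else 40
        t=np.linspace(0,6.28,40)
        P=[(q[0]+24*np.cos(a),q[1]+e,q[2]+24*np.sin(a)) for a in t for e in(-h,h)]
        u=cv2.convexHull(proj(f,rack(p,P)).round().astype(np.int32))
        m=np.zeros(im.shape[:2],np.uint8); cv2.fillPoly(m,[u],1)
        sat=np.ptp(im[m>0].astype(int),axis=1)
        print(n,nm,"grey frac",(sat<25).mean().round(2),"changed",(D[m>0]>40).mean().round(2),"area",m.sum())
    # bystander change
    ys,xs=np.where(D>40); print(n,"changed bbox",xs.min(),xs.max(),ys.min(),ys.max())
print(r.sense()["clock"],r.sense()["eef_pos"],r.sense()["contact_force"])
E
```

```text
clock: 13.85
eef_pos: [564.4, 72.9, 72.4]
tcp_rot: [-3.142, -0.001, 3.14]
contact_force: [-0.6, 0.9, 0.1]
opening: 0.282
grasp_force: 0.0
clock: 14.35
eef_pos: [486.5, 73.2, 225.9]
tcp_rot: [3.141, 0.006, 3.14]
contact_force: [0.2, -0.3, 0.9]
opening: 0.28
grasp_force: 0.0
clock: 14.85
eef_pos: [330.0, 72.7, 221.6]
tcp_rot: [-3.141, -0.003, 3.14]
contact_force: [-1.2, 0.8, -0.3]
opening: 0.28
grasp_force: 0.0
scene short grey frac 0.86 changed 0.04 area 712
scene home grey frac 0.85 changed 0.68 area 847
scene crest grey frac 0.79 changed 0.66 area 868
scene start grey frac 0.03 changed 0.87 area 1026
scene changed bbox 0 293 0 383
side short grey frac 0.83 changed 0.05 area 679
side home grey frac 0.82 changed 0.67 area 660
side crest grey frac 0.61 changed 0.52 area 678
side start grey frac 0.41 changed 0.73 area 685
side changed bbox 187 511 13 383
14.95 [335.11291932  73.37485499 222.79518666] [ 0.51392421 -0.3966865   0.0024035 ]
```

```bash
python3 -c "
from rig import sign_off
print(sign_off())"
```

```text
the job is handed in; nothing more can be done
None
```

I pushed the long sleeve up the right lane, over the crest and into its seat against the stop, and handed the job in at about 15 s; the short sleeve's image is unchanged, and no contact with the things beside the ramp was sensed.

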